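# Fetch the large vial from behind the infusion bottles

### The job

Behind the three tall bottles in the wire basket stands the large glass vial: lift all three bottles out and stand them upright on the empty white tray. Then fetch the large vial and stand it upright in the middle of the wide empty compartment of the blue injection tray, and after that put each bottle back upright just where it stood in the basket, the oval one turned as it was. Leave the two small vials where they are, and let nothing fall over.

Things in the scene. Friction and masses are not known exactly. Their poses are not given: they have to be found in the camera images.
- round_bottle: milky white round infusion bottle, 0.2 to 0.34 kg: body 62 dia up to z = 88 mm, shoulder to 106, neck, grey cylindrical cap 30 dia from 112 to 140 (total height 140), the place to grip. Origin: centre of its underside, z up. One of the three tall bottles of the basket's front row, in any order, 72 mm apart; its start position is its own place.
- oval_bottle: milky white oval infusion bottle, 0.17 to 0.29 kg: body 52 (its x) by 70 (its y), 90 high, shoulder to 104, grey cylindrical cap 28 dia from z = 104 to 130 (total height 130), the place to grip. Origin: centre of its underside, z up. Its labelled faces look along its +x and -x, which lie along the basket's x. In the front row; its start position is its own place.
- glass_bottle: clear glass infusion bottle with paper label, 0.15 to 0.23 kg: body 52 dia up to z = 66 mm, shoulder to 80, neck 26 dia, crimped aluminium cap 32 dia from 92 to 106 (total height 106), the place to grip. Origin: centre of its underside, z up. In the front row; its start position is its own place.
- large_vial: the vial to fetch: clear glass, paper label, body 32 dia up to z = 39 mm, shoulder to 46, crimped aluminium cap 22 dia from 49 to 58 (total height 58), 0.045 kg. Origin: centre of its underside, z up. In the basket's back row, in any of three places 72 mm apart, the small vials in the other two; each vial is right behind a tall bottle, 5 to 22 mm from it.
- small_vial_1: small glass vial with crimped aluminium cap, a bystander in the basket's back row: 22 dia x 40 high. Origin: centre of its underside, z up.
- small_vial_2: small glass vial with crimped aluminium cap, a bystander in the basket's back row: 22 dia x 40 high. Origin: centre of its underside, z up.
- basket: fixed wire basket, outside 134 (x) by 280 (y), inside 124 by 270. Origin: centre of its underside; x points to its back (away from the robot), y along its rows. Things stand on its floor, 6 mm above the origin. Back and sides 49 to 58 high, front 31. The bottles' row is at x = -21, the vials' at x = +34, both at about y = -72, 0 and 72 (to a few mm).
- side_tray: fixed empty white plastic tray, outside 250 (x) by 140 (y), its 5 mm wide rim up to 19 high. Origin: centre of its underside; things stand on its floor 4 mm above the origin. It takes the three bottles in a row along its x, about 78 mm apart. It is on one side of the basket or the other.
- injection_tray: fixed blue plastic injection tray, 190 (x) by 150 (y), walls 16 high. Origin: on the underside, below the middle of its wide empty compartment, 94 (x) by 144 (y) inside, its floor 3 mm above the origin. Before it (-x) a pocket with swab sachets, behind it (+x) a lane with a syringe. On the other side of the basket from the white tray.
There are look-alikes about, which are no part of the job. Leave any green look-alike of the large_vial alone. What is shaped like the round_bottle but pink is not meant.

How it is judged:
By the outcome, as a careful person would: the job done as asked, in the order asked, and still so for the second after the job is handed in, with the robot touching nothing.
It also fails if it takes over 144 s, if anything falls off the work surface, if the arm or the gripper's body presses on something with over 40 N, if the wrist force passes 120 N, or if a joint passes its speed limit or range.

### The arm

A 7-joint arm with a two-finger parallel gripper is mounted at the origin on the work surface. World frame = base frame: x ahead of the robot, y to its left, z up, the work surface at z = 0. Lengths are in m, angles in rad, forces in N, time in s.
With the tool pointing down it reaches from about 0.425 to 0.875 m from the base axis. Payload 4.7 kg.
Tool frame: the origin (TCP) lies midway between the tips of the shut fingers; the grasp point (between the pads) lies 19 mm behind it; z points along the fingers, y is the line along which they close (so a half turn about z gives the same grasp; the last joint's range is limited). The gripper opens to 87 mm and grips with 3 to 60 N. Pads are 19 mm wide; open, the fingers measure 117 mm over their backs; the gripper's body (75 mm by 190 mm) begins 51 mm behind the grasp point.
Start: joints at [-1.222, 0.321, -0.07, 1.45, 0.023, 1.371, -0.057], TCP at [0.214, 0.614, 0.188] pointing down, gripper open.
Joint ranges: [-2.86, 2.86], [-0.3, 2.09], [-1.38, 1.24], [0.06, 2.45], [-1.56, 4.7], [0.09, 2.05], [-2.69, 2.69]. Speed limits (rad/s): [2.57, 2.57, 3.14, 3.14, 3.14, 3.14, 3.14].

### API

Orientations are given as a rotation vector (axis times angle).
In Python, from bench import ctrl gives the robot as it stands. The module is installed in compiled form; this text tells all that it offers.
- The arm moves only by the shell command python3 -m handwheel 'ROWS' [FORCE]. ROWS is JSON, a list of rows, each a list of 7 numbers: the finger opening in m, from 0 to 0.087, then the shift along the tool's x, y, z in m, then the turn, a rotation vector about the tool's x, y, z in degrees. A call has 1 to 12 rows; each row shifts and turns the commanded pose from where the row before left it, along the tool's axes as they then stand; what a row does not reach is not made up. A row lasts 1/8 s, in which the tool goes at most 62.5 mm and 10.7 degrees, less where a joint would pass 70% of its speed; a pose out of reach is approached as far as the arm can. A call is refused whole if a number of a shift passes 0.0625 or a number of a turn 10.7, either way. A call with a gripper value outside its range is refused whole. The fingers move at their own pace and stop on an object; FORCE is the grip in N (left out, the last holds). Time passes only in rows, so rows that do not move let the fingers close. It gives the time, the measured TCP pose, the force, the opening and the grip force at its end, in the units of the state.
- ctrl.get_state(): the state, without advancing time (a new reading comes with each control period).
- ctrl.get_image(name): name is "scene" or "top" or "wrist"; returns (picture, depth): 384x512x3 uint8, blue, green, red; 384x512 float32, m along the optical axis (not along the pixel's ray), 0 where there is no reading.
- ctrl.camera_info(name): a dict with "intrinsics" (3x3 intrinsics, pixels), "D" ([k1, k2, p1, p2, k3] as OpenCV has them; the pictures are not rectified), "R" (3x3) and "t" (3): a world point X has camera coordinates R X + t. Camera axes: x right, y down, z forward; pixel columns grow to the right and rows downward; lengths in m; the calibration is good to about 2 mm. A picture is of the moment at which its call begins: read the wrist's pose just before it. camera_info takes no time and is no camera call; for the wrist camera it gives the pose at the moment of the call.
- ctrl.close_job(): hands the job in; it is judged then, once.
The state is a dict: "time": time; "joint_positions": joint angles; "qd": joint speeds; "joint_torque": joint torques, N m; "position": TCP position; "tool_rot": TCP orientation; "ft_force": force on the tool from outside, world axes, zero at the start; "torque": the same for the moment, N m; "grip_width": opening from 0.0 (shut) to 1.0 (fully open); "grip_force": force on a finger pad.
Only numpy, scipy, OpenCV 4.12 (cv2) and the standard library are available. Lean on these libraries where they do the work, as an engineer would, in place of code of your own. Each camera call takes 0.05 s, during which the arm holds its last target. There are 200 camera calls.

## Working session

There is one attempt and no reset: what is moved stays moved. The work goes in short steps, Python scripts to look and compute and a shell command to move; the robot and the scene stay as the last step left them, time stands still between calls to the robot, and variables do not carry over. Pictures are saved under pics/ and viewed, at most 14 in all, crops included, and the job is handed in when it is done.

```bash
mkdir -p pics; ls; python3 - <<'E'
from bench import ctrl
import cv2,numpy as np
s=ctrl.get_state(); print({k:np.round(v,3).tolist() for k,v in s.items()})
for n in ("top","scene"):
    im,d=ctrl.get_image(n); cv2.imwrite(f"pics/{n}0.png",im); np.save(f"{n}0.npy",d)
    c=ctrl.camera_info(n); print(n,{k:np.round(v,3).tolist() for k,v in c.items()})
E
```

```text
pics
{'time': 0.0, 'joint_positions': [-1.222, 0.322, -0.07, 1.452, 0.023, 1.371, -0.057], 'qd': [0.002, -0.0, 0.001, -0.0, 0.001, -0.001, 0.0], 'joint_torque': [-0.0, -49.13, -0.404, -31.252, -0.064, 0.044, 0.0], 'position': [0.213, 0.613, 0.187], 'tool_rot': [-0.523, -3.097, 0.003], 'ft_force': [0.147, 0.026, 0.384], 'torque': [-0.051, 0.048, -0.022], 'grip_force': 0.0, 'grip_width': 1.005}
top {'intrinsics': [[436.936, 0.0, 260.4], [0.0, 436.936, 191.269], [0.0, 0.0, 1.0]], 'D': [-0.131, 0.0, 0.0, 0.0, 0.0], 'R': [[0.026, -1.0, 0.016], [-0.984, -0.029, -0.176], [0.176, -0.011, -0.984]], 't': [-0.021, 0.528, 1.016]}
scene {'intrinsics': [[409.42, 0.0, 252.258], [0.0, 409.42, 189.258], [0.0, 0.0, 1.0]], 'D': [-0.039, 0.0, 0.0, 0.0, 0.0], 'R': [[-0.624, 0.782, -0.002], [0.553, 0.439, -0.708], [-0.552, -0.443, -0.706]], 't': [0.308, -0.263, 1.145]}
```

View pics/top0.png

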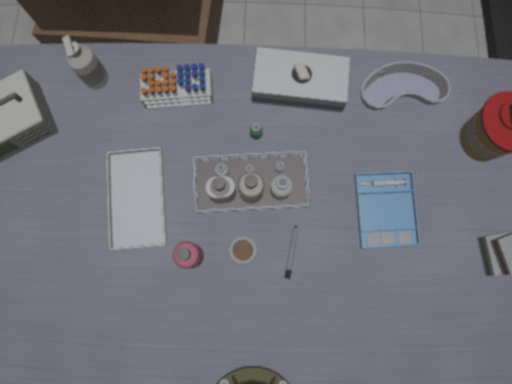

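View pics/scene0.png

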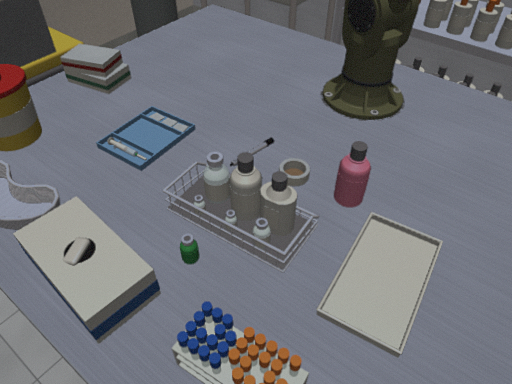

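The top view shows the oval bottle (220,187), round (251,186) and glass (282,185). The large vial is near (222,170), the white tray on the left and the blue tray on the right. The pink bottle (187,255) and green vial (256,130) are decoys.

```bash
python3 - <<'E'
import cv2
im=cv2.imread("pics/top0.png")
a=cv2.resize(im[140:220,185:315],None,fx=6,fy=6,interpolation=cv2.INTER_CUBIC); cv2.imwrite("pics/c1.png",a)
b=cv2.resize(im[140:260,100:175],None,fx=4,fy=4,interpolation=cv2.INTER_CUBIC)
c=cv2.resize(im[160:260,345:430],None,fx=4,fy=4,interpolation=cv2.INTER_CUBIC)
c=cv2.copyMakeBorder(c,0,480-400,0,0,cv2.BORDER_CONSTANT)
cv2.imwrite("pics/c2.png",cv2.hconcat([b,c]))
E
```

```text
(no output)
```

View pics/c1.png

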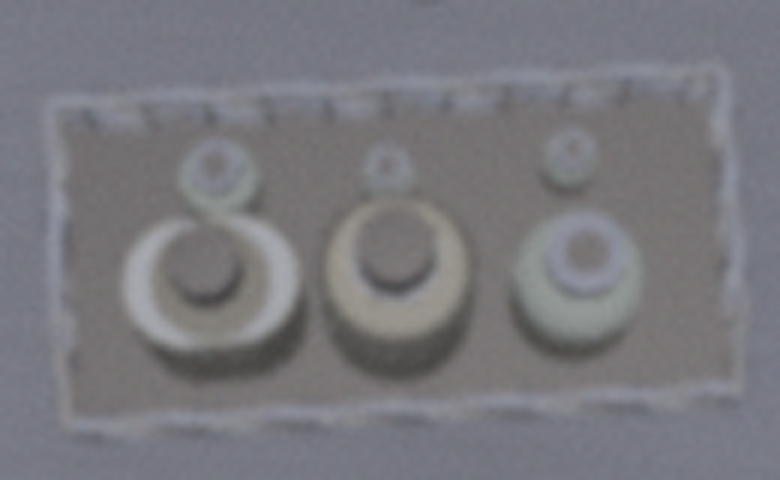

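View pics/c2.png

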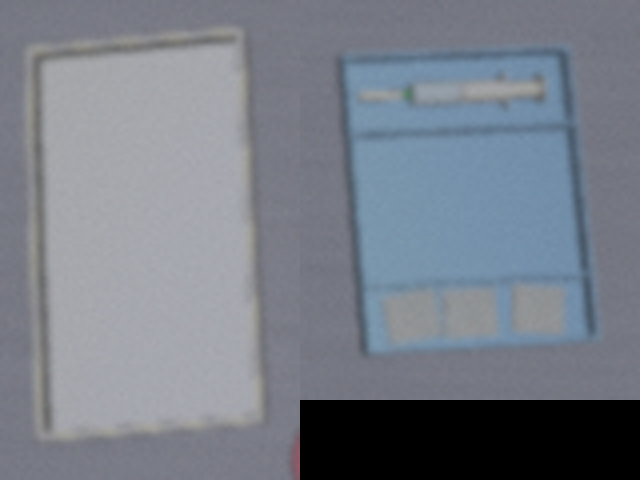

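The crop shows cap tops at about (205,262), (397,248) and (585,252), the large vial cap at (216,165), and both trays' corners clearly. Next I turn these into positions and cross-check with depth.

```bash
cat > h.py <<'E'
import numpy as np, cv2
from bench import ctrl
def pix2w(c,uv,z):
    K=np.array(c["intrinsics"]);R=np.array(c["R"]);t=np.array(c["t"])
    p=cv2.undistortPoints(np.array(uv,float).reshape(-1,1,2),K,np.array(c["D"])).reshape(-1,2)
    r=np.c_[p,np.ones(len(p))]@R; C=-R.T@t
    return C+r*((np.broadcast_to(z,len(p))-C[2])/r[:,2])[:,None]
def cloud(c,d):
    K=np.array(c["intrinsics"]);R=np.array(c["R"]);t=np.array(c["t"])
    v,u=np.nonzero(d>0)
    p=cv2.undistortPoints(np.stack([u,v],1).astype(float).reshape(-1,1,2),K,np.array(c["D"])).reshape(-1,2)
    X=(np.c_[p,np.ones(len(p))]*d[v,u][:,None]-t)@R
    return X,u,v
E
python3 - <<'E'
from h import *
c=ctrl.camera_info("top"); print("C",-np.array(c["R"]).T@c["t"])
d=np.load("top0.npy"); X,u,v=cloud(c,d)
f=lambda L,s,ox,oy:[(ox+a/s-.4,oy+b/s-.4) for a,b in L]
B=f([(48,100),(722,68),(65,425),(742,390)],6,185,140)
W=pix2w(c,B,[.058,.058,.031,.031]); print("basket",W.round(4).tolist())
print("edges",[np.linalg.norm(W[i]-W[j]).round(3) for i,j in((0,1),(2,3),(0,2),(1,3))])
for n,L,z in(("ovalcap",(205,260),.136),("round",(397,244),.146),("glass",(585,252),.112),("LV",(216,165),.064),("s1",(388,160),.046),("s2",(572,148),.046)):
    p=f([L],6,185,140); w=pix2w(c,p,z)[0]
    m=(np.hypot(X[:,0]-w[0],X[:,1]-w[1])<.02)&(X[:,2]>z-.012)&(X[:,2]<z+.015)
    print(n,w.round(4),"cloud",m.sum(),X[m].mean(0).round(4) if m.any() else "")
T=pix2w(c,f([(28,48),(243,30),(40,437),(262,420)],4,100,140),.019); print("tray",T.round(4).tolist(),T.mean(0),[np.linalg.norm(T[i]-T[j]).round(3) for i,j in((0,1),(2,3),(0,2),(1,3))])
I=pix2w(c,f([(340-300,50),(570-300,46),(364-300,353),(598-300,337)],4,345,160),.016); print("inj",I.round(4).tolist(),I.mean(0),[np.linalg.norm(I[i]-I[j]).round(3) for i,j in((0,1),(2,3),(0,2),(1,3))])
I=pix2w(c,f([(354-300,133),(577-300,124),(364-300,286),(590-300,276)],4,345,160),.012); print("comp",I.round(4).tolist(),I.mean(0),[np.linalg.norm(I[i]-I[j]).round(3) for i,j in((0,1),(2,3),(0,2),(1,3))])
E
```

```text
C [0.34063025 0.00571135 1.09359369]
basket [[0.6083, 0.162, 0.058], [0.6302, -0.113, 0.058], [0.4786, 0.1516, 0.031], [0.5011, -0.1254, 0.031]]
edges [np.float64(0.276), np.float64(0.278), np.float64(0.133), np.float64(0.132)]
ovalcap [0.5284 0.0882 0.136 ] cloud 123 [0.5267 0.0888 0.1358]
round [0.5346 0.0168 0.146 ] cloud 150 [0.5334 0.0169 0.1458]
glass [ 0.5405 -0.0547  0.112 ] cloud 156 [ 0.5386 -0.0551  0.1122]
LV [0.5817 0.0917 0.064 ] cloud 70 [0.5798 0.092  0.0633]
s1 [0.5901 0.0227 0.046 ] cloud 48 [0.586  0.0228 0.0436]
s2 [ 0.5974 -0.0527  0.046 ] cloud 50 [ 0.5949 -0.0523  0.0438]
tray [[0.6252, 0.3915, 0.019], [0.6404, 0.2521, 0.019], [0.3777, 0.3623, 0.019], [0.3933, 0.2239, 0.019]] [0.50915899 0.30747148 0.019     ] [np.float64(0.14), np.float64(0.139), np.float64(0.249), np.float64(0.249)]
inj [[0.5905, -0.2456, 0.016], [0.5982, -0.3972, 0.016], [0.3985, -0.2589, 0.016], [0.4111, -0.4095, 0.016]] [ 0.49955208 -0.32781076  0.016     ] [np.float64(0.152), np.float64(0.151), np.float64(0.192), np.float64(0.188)]
comp [[0.5377, -0.2548, 0.012], [0.5478, -0.4015, 0.012], [0.4405, -0.2602, 0.012], [0.4499, -0.4068, 0.012]] [ 0.49397362 -0.33083579  0.012     ] [np.float64(0.147), np.float64(0.147), np.float64(0.097), np.float64(0.098)]
```

```bash
cat >> h.py <<'E'
from scipy.spatial.transform import Rotation as Ro
def go(*targets,yaw=4.6):
    s=ctrl.get_state(); R=Ro.from_rotvec(s["tool_rot"]).as_matrix(); p=np.array(s["position"])
    ty=R[:,1]; print("t",round(s["time"],2),"p",p.round(4),"tool y deg",np.degrees(np.arctan2(ty[1],ty[0])).round(2),"tilt z",R[:2,2].round(4),"grip",round(s["grip_width"]*87,1),round(s["grip_force"],1),"F",np.round(s["ft_force"],1))
    for t in targets:
        d=np.array(t)-p; print(" to",t,"shift mm",(R.T@d*1000).round(1)); p=np.array(t)
E
python3 -m handwheel '[[0.06,0,0,0,0,0,9.5],[0.06,0,0,0,0,0,9.5],[0.06,0,0,0,0,0,9.5],[0.06,0,0,0,0,0,9.5],[0.06,0,0,0,0,0,9.5],[0.06,0,0,0,0,0,9.5],[0.06,0,0,0,0,0,9.3]]' 20
python3 -c "
from h import *
go((.5397,-.0549,.188),(.5397,-.0549,.086))"
```

```text
time: 0.98
position: [0.2134, 0.6135, 0.1878]
tool_rot: [2.138, 2.301, -0.002]
ft_force: [0.6, -0.2, 0.6]
grip_width: 0.694
grip_force: 0.0
t 0.97 p [0.2134 0.6135 0.1878] tool y deg 4.21 tilt z [-0.0003 -0.0012] grip 60.4 0.0 F [ 0.6 -0.2  0.6]
 to (0.5397, -0.0549, 0.188) shift mm [-6.906e+02  2.763e+02  5.000e-01]
 to (0.5397, -0.0549, 0.086) shift mm [1.00e-01 0.00e+00 1.02e+02]
```

```bash
python3 -m handwheel '[[0.06,-0.057,0.023,0,0,0,0],[0.06,-0.057,0.023,0,0,0,0],[0.06,-0.057,0.023,0,0,0,0],[0.06,-0.057,0.023,0,0,0,0],[0.06,-0.057,0.023,0,0,0,0],[0.06,-0.057,0.023,0,0,0,0],[0.06,-0.057,0.023,0,0,0,0],[0.06,-0.057,0.023,0,0,0,0],[0.06,-0.057,0.023,0,0,0,0],[0.06,-0.057,0.023,0,0,0,0],[0.06,-0.057,0.023,0,0,0,0],[0.06,-0.057,0.023,0,0,0,0]]' >/dev/null
python3 - <<'E'
from h import *
go((.5397,-.0549,.188))
c=ctrl.camera_info("wrist"); im,d=ctrl.get_image("wrist"); cv2.imwrite("pics/w1.png",im)
print("C",-np.array(c["R"]).T@c["t"])
X,u,v=cloud(c,d)
for n,x,y,z in(("oval",.5275,.0886,.136),("round",.534,.017,.146),("glass",.5395,-.055,.112),("LV",.581,.092,.064),("s1",.588,.0228,.046),("s2",.596,-.0525,.046)):
    m=(np.hypot(X[:,0]-x,X[:,1]-y)<.022)&(abs(X[:,2]-z)<.004)
    if m.sum()>20: print(n,m.sum(),X[m].mean(0).round(4),((X[m].max(0)+X[m].min(0))/2).round(4))
E
```

```text
t 2.48 p [ 0.5431 -0.0478  0.1885] tool y deg 4.55 tilt z [0.0005 0.0007] grip 59.7 0.0 F [1.5 1.9 0.9]
 to (0.5397, -0.0549, 0.188) shift mm [-6.8 -3.9  0.5]
C [0.53646395 0.03115586 0.38472788]
oval 1003 [0.5309 0.0898 0.1358] [0.531  0.0899 0.1351]
round 1033 [0.5369 0.0185 0.1459] [0.5368 0.0182 0.1459]
glass 753 [ 0.5423 -0.0539  0.1122] [ 0.5424 -0.0547  0.1115]
LV 376 [0.5837 0.0928 0.064 ] [0.584  0.093  0.0634]
s1 172 [0.5904 0.0239 0.0461] [0.5906 0.0237 0.0451]
s2 148 [ 0.5989 -0.0516  0.0461] [ 0.5995 -0.0518  0.0454]
```

View pics/w1.png

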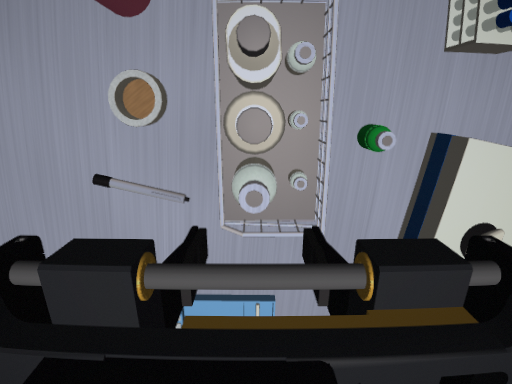

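The wrist view shows glass (255,195), round (255,122) and oval (253,38), with the vials behind them. I re-measure with the arm settled, since this disagrees with the top camera by about 3 mm.

```bash
python3 -m handwheel '[[0.06,-0.002,-0.002,0,0,0,0],[0.06,0,0,0,0,0,0]]' >/dev/null
cat >> h.py <<'E'
CAPS=(("oval",.5285,.0890,.136),("round",.535,.0175,.146),("glass",.5405,-.0545,.112),("LV",.582,.0925,.064),("s1",.589,.0235,.046),("s2",.597,-.052,.046))
def caps(caps=CAPS,r=.022,cam="wrist"):
    c=ctrl.camera_info(cam); im,d=ctrl.get_image(cam); X,u,v=cloud(c,d)
    for n,x,y,z in caps:
        m=(np.hypot(X[:,0]-x,X[:,1]-y)<r)&(abs(X[:,2]-z)<.005)
        if m.sum()>20: print(n,m.sum(),X[m].mean(0).round(4),((np.percentile(X[m],98,axis=0)+np.percentile(X[m],2,axis=0))/2).round(4))
    return im
E
python3 - <<'E'
from h import *
go((.5397,-.0549,.188)); caps(); caps(cam="top")
E
```

```text
t 2.77 p [ 0.5402 -0.0472  0.188 ] tool y deg 4.59 tilt z [-0.0011  0.0008] grip 59.7 0.0 F [ 0.4 -0.6  0.2]
 to (0.5397, -0.0549, 0.188) shift mm [-7.6 -1.1  0. ]
oval 1025 [0.5308 0.0897 0.1358] [0.5309 0.0897 0.1354]
round 1038 [0.5368 0.0185 0.1459] [0.5369 0.0184 0.1459]
glass 758 [ 0.5423 -0.0538  0.1122] [ 0.5422 -0.0541  0.1116]
LV 376 [0.5837 0.0927 0.0639] [0.5837 0.0928 0.0633]
s1 174 [0.5903 0.0239 0.046 ] [0.5905 0.0239 0.0457]
s2 154 [ 0.5989 -0.0516  0.0459] [ 0.5992 -0.0518  0.0451]
oval 116 [0.5272 0.089  0.1363] [0.5273 0.0888 0.1359]
round 141 [0.5339 0.0174 0.1464] [0.5339 0.0174 0.1463]
LV 63 [0.5802 0.0922 0.0644] [0.5801 0.0927 0.0639]
s1 36 [0.5872 0.0228 0.0469] [0.5872 0.0232 0.0467]
```

```bash
python3 -m handwheel '[[0.06,-0.007,0,0.03,0,0,0],[0.06,0,0,0.036,0,0,0],[0.06,0,0,0.036,0,0,0],[0.06,0,0,0,0,0,0]]' 20
python3 -m handwheel '[[0.024,0,0,0,0,0,0],[0.024,0,0,0,0,0,0],[0.024,0,0,0,0,0,0],[0.024,0,0,0,0,0,0],[0.024,0,0,0,0,0,0],[0.024,0,0,0,0,0,0]]' 20
python3 -c "
from h import *
go()"
```

```text
time: 3.38
position: [0.5388, -0.0537, 0.0842]
tool_rot: [-2.127, -2.307, 0.006]
ft_force: [-0.3, -0.7, 0.1]
grip_width: 0.691
grip_force: 0.0
time: 4.12
position: [0.5414, -0.0554, 0.0865]
tool_rot: [2.132, 2.307, 0.0]
ft_force: [0.2, -0.1, -0.0]
grip_width: 0.279
grip_force: 0.0
t 4.12 p [ 0.5414 -0.0554  0.0865] tool y deg 4.51 tilt z [0.0001 0.0001] grip 24.3 0.0 F [ 0.2 -0.1 -0. ]
```

```bash
python3 - <<'E'
from h import *
im,d=ctrl.get_image("scene"); cv2.imwrite("pics/s1.png",cv2.resize(im[100:300,120:370],None,fx=3,fy=3,interpolation=cv2.INTER_CUBIC))
for i in range(4): go()
E
```

```text
t 4.17 p [ 0.5413 -0.0554  0.0864] tool y deg 4.51 tilt z [-0.0001  0.    ] grip 24.1 0.0 F [-0.3  0.7 -0. ]
t 4.17 p [ 0.5413 -0.0554  0.0864] tool y deg 4.51 tilt z [-0.0001  0.    ] grip 24.1 0.0 F [-0.3  0.7 -0. ]
t 4.17 p [ 0.5413 -0.0554  0.0864] tool y deg 4.51 tilt z [-0.0001  0.    ] grip 24.1 0.0 F [-0.3  0.7 -0. ]
t 4.17 p [ 0.5413 -0.0554  0.0864] tool y deg 4.51 tilt z [-0.0001  0.    ] grip 24.1 0.0 F [-0.3  0.7 -0. ]
```

View pics/s1.png

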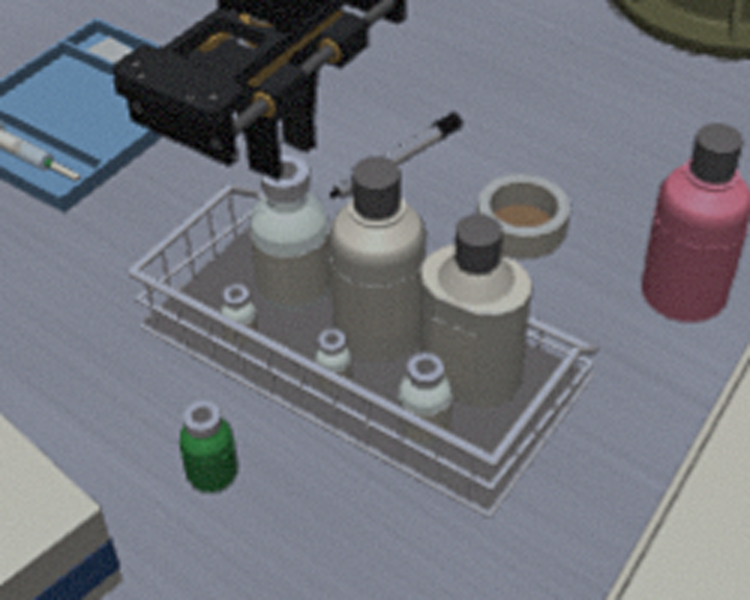

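The fingers closed on nothing: they appear above or behind the cap at (265–300,150–170), not around it. I check the true tip location with depth.

```bash
python3 - <<'E'
from h import *
K=None
for n in("scene","top"):
    c=ctrl.camera_info(n); im,d=ctrl.get_image(n); X,u,v=cloud(c,d)
    g=im[v,u].astype(int)
    R=np.array(c["R"])
    p=cv2.projectPoints(np.array([[.5413,-.0554,.0864],[.5413,-.0554,.112]]),cv2.Rodrigues(R)[0],np.array(c["t"]),np.array(c["intrinsics"]),np.array(c["D"]))[0].reshape(-1,2); print(n,"tcp px",p.round(1))
    m=(np.hypot(X[:,0]-.54,X[:,1]+.055)<.06)&(X[:,2]>.08)
    print("z hist",np.histogram(X[m,2],bins=np.arange(.08,.3,.01)))
    m=m&(g.max(1)<45)
    if m.any(): print("dark min z",np.percentile(X[m,2],[0,2,5,10]).round(4)); q=m&(X[:,2]<np.percentile(X[m,2],6)); print(X[q].mean(0),X[q].min(0),X[q].max(0),u[q].mean(),v[q].mean())
go()
E
```

```text
scene tcp px [[215.3 164.4]
 [214.5 154.5]]
z hist (array([106,  46, 122,  63,  91,  86,  82,  69,  40,  13,  22, 117, 237,
       455, 331, 377, 243, 255, 194,  84, 264]), array([0.08, 0.09, 0.1 , 0.11, 0.12, 0.13, 0.14, 0.15, 0.16, 0.17, 0.18,
       0.19, 0.2 , 0.21, 0.22, 0.23, 0.24, 0.25, 0.26, 0.27, 0.28, 0.29]))
dark min z [0.121  0.1334 0.1531 0.2036]
[ 0.54774814 -0.04995768  0.13991087] [ 0.5204248  -0.06566409  0.12098414] [ 0.5689178  -0.04071374  0.16177152] 213.2163120567376 145.96099290780143
top tcp px [[281.7 183.4]
 [282.4 181.3]]
z hist (array([ 0,  1, 11,  5,  1,  1,  3,  1,  0,  0,  0,  0,  0,  0,  0,  0,  0,
        0,  0,  0,  0]), array([0.08, 0.09, 0.1 , 0.11, 0.12, 0.13, 0.14, 0.15, 0.16, 0.17, 0.18,
       0.19, 0.2 , 0.21, 0.22, 0.23, 0.24, 0.25, 0.26, 0.27, 0.28, 0.29]))
t 4.28 p [ 0.5413 -0.0554  0.0864] tool y deg 4.51 tilt z [-0.0001 -0.    ] grip 24.2 0.0 F [-0.8 -1.   0.8]
```

```bash
python3 -m handwheel '[[0.06,0,0,0,0,0,0],[0.06,0,0,0,0,0,0],[0.06,0,0,0,0,0,0]]' 20 >/dev/null
python3 - <<'E'
from h import *
go()
T=np.array(ctrl.get_state()["position"])
for n in("wrist","scene"):
    c=ctrl.camera_info(n); im,d=ctrl.get_image(n); X,u,v=cloud(c,d); g=im[v,u].astype(int).max(1)
    m=(abs(X[:,0]-.54)<.075)&(abs(X[:,1]+.055)<.016)&(X[:,2]>.05)&(g<60)
    print(n,m.sum()); 
    for s in(-1,1):
        q=m&(np.sign(X[:,0]-.541)==s)
        if q.sum()<5: continue
        print(s,"z pct",np.percentile(X[q,2],[0,1,3,10,50]).round(4)); w=q&(X[:,2]<np.percentile(X[q,2],5)+.004); print(X[w].mean(0).round(4),"x",X[w,0].min().round(4),X[w,0].max().round(4),"y",X[w,1].min().round(4),X[w,1].max().round(4))
E
```

```text
t 4.65 p [ 0.5414 -0.0554  0.0865] tool y deg 4.52 tilt z [0.0001 0.    ] grip 46.6 0.0 F [-0.4  0.3  0.3]
wrist 5103
-1 z pct [0.1201 0.1225 0.1262 0.1377 0.189 ]
[ 0.515  -0.0516  0.1276] x 0.5088 0.5186 y -0.0669 -0.0463
1 z pct [0.1191 0.1222 0.1248 0.1339 0.1697]
[ 0.5664 -0.0473  0.1263] x 0.5633 0.5721 y -0.0639 -0.0416
scene 2219
-1 z pct [0.1209 0.1216 0.1234 0.1288 0.159 ]
[ 0.5165 -0.0535  0.1251] x 0.5107 0.5192 y -0.0653 -0.0459
1 z pct [0.1185 0.1254 0.1349 0.2119 0.3183]
[ 0.576  -0.0483  0.1343] x 0.5693 0.5795 y -0.0617 -0.0396
```

Both cameras agree that the fingertips are really at z≈0.119, while the state reports 0.086. The xy agrees. So the reported z is about 33 mm low, and I descend by that much, watching the force.

```bash
python3 -m handwheel '[[0.06,0,0,0,0,0,0],[0.06,0,0,0.016,0,0,0],[0.06,0,0,0.016,0,0,0],[0.06,0,0,0,0,0,0]]' 20
python3 -m handwheel '[[0.024,0,0,0,0,0,0],[0.024,0,0,0,0,0,0],[0.024,0,0,0,0,0,0],[0.024,0,0,0,0,0,0],[0.024,0,0,0,0,0,0],[0.024,0,0,0,0,0,0]]' 20
python3 -c "
from h import *
go()
im,d=ctrl.get_image('scene'); cv2.imwrite('pics/s2.png',cv2.resize(im[100:250,120:320],None,fx=3,fy=3))"
```

```text
time: 5.25
position: [0.5395, -0.0553, 0.0523]
tool_rot: [-2.131, -2.305, 0.005]
ft_force: [0.8, -0.5, 0.1]
grip_width: 0.691
grip_force: 0.0
time: 6.0
position: [0.5418, -0.0553, 0.0548]
tool_rot: [2.132, 2.307, 0.001]
ft_force: [1.8, -0.1, 2.7]
grip_width: 0.361
grip_force: 20.0
t 6.0 p [ 0.5418 -0.0553  0.0548] tool y deg 4.52 tilt z [0.001  0.0001] grip 31.4 20.0 F [ 1.8 -0.1  2.7]
```

View pics/s2.png

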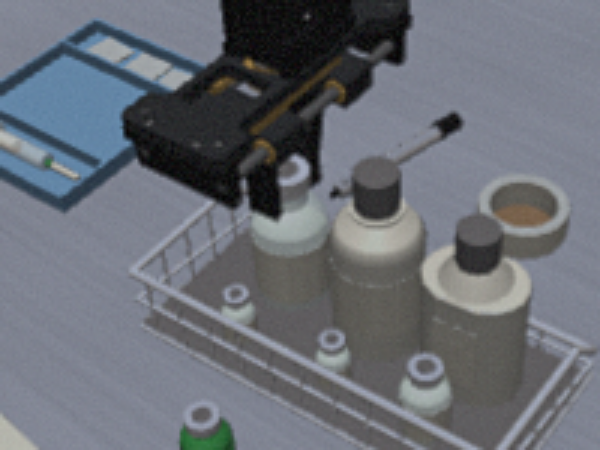

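The glass bottle is gripped (31.4 mm, 20 N). Lift it and carry it to the far end of the white tray.

```bash
python3 -m handwheel '[[0.024,0,0,-0.03,0,0,0],[0.024,0,0,-0.05,0,0,0],[0.024,0,0,-0.05,0,0,0],[0.024,0,0,-0.04,0,0,0],[0.024,0.046,0.009,0,0,0,0],[0.024,0.046,0.009,0,0,0,0],[0.024,0.046,0.01,0,0,0,0],[0.024,0.046,0.009,0,0,0,0],[0.024,0.046,0.009,0,0,0,0],[0.024,0.046,0.009,0,0,0,0],[0.024,0.046,0.01,0,0,0,0],[0.024,0.045,0.01,0,0,0,0]]' 20
python3 -c "
from h import *
go((.5867,.3164,.2245),(.5867,.3164,.0535))"
```

```text
time: 7.55
position: [0.5866, 0.3178, 0.2235]
tool_rot: [-2.132, -2.307, 0.003]
ft_force: [0.5, -0.6, -1.5]
grip_width: 0.363
grip_force: 20.0
t 7.55 p [0.5866 0.3178 0.2235] tool y deg 4.53 tilt z [-0.0017 -0.0009] grip 31.5 20.0 F [ 0.5 -0.6 -1.5]
 to (0.5867, 0.3164, 0.2245) shift mm [-1.4 -0.  -1. ]
 to (0.5867, 0.3164, 0.0535) shift mm [1.00e-01 3.00e-01 1.71e+02]
```

```bash
python3 -m handwheel '[[0.024,0,0,0.05,0,0,0],[0.024,0,0,0.05,0,0,0],[0.024,0,0,0.045,0,0,0],[0.024,0,0,0.02,0,0,0],[0.024,0,0,0.006,0,0,0],[0.024,0,0,0,0,0,0],[0.024,0,0,0,0,0,0]]' 20
python3 -m handwheel '[[0.05,0,0,0,0,0,0],[0.05,0,0,0,0,0,0],[0.05,0,0,0,0,0,0]]' 20
python3 -m handwheel '[[0.06,0,0,0,0,0,0],[0.06,0,0,-0.04,0,0,0],[0.06,0,0,-0.05,0,0,0],[0.06,0,0,-0.04,0,0,0],[0.06,-0.05,0,0,0,0,0],[0.06,-0.06,-0.0,0,0,0,0],[0.06,0,0,0,0,0,0],[0.06,0,0,0,0,0,0]]' 20
python3 - <<'E'
from h import *
go((.5285,.0890,.20))
caps(CAPS+(("glassT",.587,.3165,.110),))
caps((("glassT",.587,.3165,.110),),cam="top")
E
```

```text
time: 8.43
position: [0.5887, 0.3171, 0.0555]
tool_rot: [2.132, 2.307, 0.006]
ft_force: [0.3, 0.0, -1.8]
grip_width: 0.354
grip_force: 20.0
time: 8.8
position: [0.5875, 0.3166, 0.054]
tool_rot: [2.132, 2.307, 0.001]
ft_force: [-0.0, -0.3, 0.1]
grip_width: 0.55
grip_force: 0.0
time: 9.8
position: [0.5958, 0.2072, 0.1836]
tool_rot: [-2.132, -2.306, -0.001]
ft_force: [-0.3, -0.1, 0.1]
grip_width: 0.689
grip_force: 0.0
t 9.8 p [0.5958 0.2072 0.1836] tool y deg 4.49 tilt z [-0.      0.0012] grip 60.0 0.0 F [-0.3 -0.1  0.1]
 to (0.5285, 0.089, 0.2) shift mm [-112.6  -76.3  -16.5]
oval 144 [0.5372 0.0859 0.1358] [0.5365 0.0873 0.1344]
LV 56 [0.5832 0.1026 0.0628] [0.5835 0.1024 0.0624]
s1 111 [0.5889 0.0252 0.0457] [0.5832 0.0244 0.0456]
glassT 1065 [0.589  0.318  0.1101] [0.589  0.3179 0.11  ]
```

Calibration check: the wrist camera reads +1.7/+1.3 mm against the TCP frame, so I correct for that. Next is the oval bottle.

```bash
cat >> h.py <<'E'
def avg(*targets,n=4):
    P=[];s=None
    for i in range(n):
        s=ctrl.get_state(); P.append(s["position"]); ctrl.get_image("top")
    p=np.mean(P,0); R=Ro.from_rotvec(s["tool_rot"]).as_matrix()
    a=np.degrees(np.arctan2(R[1,1],R[0,1])); print("avg",p.round(4),"sd",np.std(P,0).round(4),"yaw",a.round(2),"grip",round(s["grip_width"]*87,1),round(s["grip_force"],1),"t",round(s["time"],2))
    for t in targets:
        d=np.array(t)-p; print(" to",t,"shift mm",(R.T@d*1000).round(1)); p=np.array(t)
E
python3 -m handwheel '[[0.06,-0.056,-0.038,0,0,0,0],[0.06,-0.056,-0.038,0,0,0,0],[0.06,0,0,0,0,0,0],[0.06,0,0,0,0,0,0]]' 20 >/dev/null
python3 -c "
from h import *
avg((.5291,.0885,.1836),(.5291,.0885,.073))"
```

```text
avg [0.5344 0.1004 0.1836] sd [0.0001 0.0002 0.0002] yaw 4.71 grip 60.1 0.0 t 10.55
 to (0.5291, 0.0885, 0.1836) shift mm [-11.4  -6.3  -0. ]
 to (0.5291, 0.0885, 0.073) shift mm [ 1.000e-01 -0.000e+00  1.106e+02]
```

```bash
python3 -m handwheel '[[0.06,-0.0114,-0.0063,0,0,0,0],[0.06,0,0,0.04,0,0,0],[0.06,0,0,0.04,0,0,0],[0.06,0,0,0.03,0,0,0],[0.06,0,0,0,0,0,0],[0.06,0,0,0,0,0,0]]' 20
python3 -c "
from h import *
avg((.5291,.0885,.073))"
python3 -m handwheel '[[0.02,0,0,0,0,0,0],[0.02,0,0,0,0,0,0],[0.02,0,0,0,0,0,0],[0.02,0,0,0,0,0,0],[0.02,0,0,0,0,0,0],[0.02,0,0,0,0,0,0]]' 20
python3 -c "
from h import *
avg((.5291,.0885,.073))"
```

```text
time: 11.35
position: [0.5296, 0.086, 0.0747]
tool_rot: [2.132, 2.306, 0.002]
ft_force: [-0.2, -0.1, 0.5]
grip_width: 0.69
grip_force: 0.0
avg [0.5298 0.0863 0.075 ] sd [0.0002 0.0002 0.0002] yaw 4.52 grip 59.9 0.0 t 11.5
 to (0.5291, 0.0885, 0.073) shift mm [ 2.3 -0.6  2. ]
time: 12.3
position: [0.529, 0.0863, 0.0736]
tool_rot: [2.132, 2.307, 0.001]
ft_force: [0.6, 0.4, 0.6]
grip_width: 0.316
grip_force: 20.2
avg [0.529  0.0863 0.0736] sd [0. 0. 0.] yaw 4.52 grip 27.4 20.2 t 12.45
 to (0.5291, 0.0885, 0.073) shift mm [2.2 0.3 0.6]
```

```bash
python3 -m handwheel '[[0.02,0,0,-0.03,0,0,0],[0.02,0,0,-0.05,0,0,0],[0.02,0,0,-0.02,0,0,0],[0.02,0.037,-0.0005,0,0,0,0],[0.02,0.037,-0.0005,0,0,0,0],[0.02,0.037,-0.0005,0,0,0,0],[0.02,0.037,-0.0005,0,0,0,0],[0.02,0.037,-0.0005,0,0,0,0],[0.02,0.035,-0.0005,0,0,0,0],[0.02,0,0,0,0,0,0],[0.02,0,0,0,0,0,0]]' 20
python3 -c "
from h import *
avg((.509,.3055,.1736),(.509,.3055,.0726))"
```

```text
time: 13.88
position: [0.5079, 0.3042, 0.1726]
tool_rot: [2.132, 2.307, -0.004]
ft_force: [0.1, -0.6, -2.0]
grip_width: 0.317
grip_force: 20.1
avg [0.5084 0.3038 0.173 ] sd [0.0003 0.0002 0.0003] yaw 4.4 grip 27.7 20.1 t 14.03
 to (0.509, 0.3055, 0.1736) shift mm [ 1.6  0.8 -0.6]
 to (0.509, 0.3055, 0.0726) shift mm [  0.   0. 101.]
```

```bash
python3 -m handwheel '[[0.02,0.0016,0.0008,0.03,0,0,0],[0.02,0,0,0.04,0,0,0],[0.02,0,0,0.024,0,0,0],[0.02,0,0,0.006,0,0,0],[0.02,0,0,0,0,0,0],[0.02,0,0,0,0,0,0]]' 20
python3 -c "
from h import *
avg((.509,.3055,.0716))"
```

```text
time: 14.82
position: [0.5101, 0.3075, 0.075]
tool_rot: [2.132, 2.307, 0.004]
ft_force: [-0.3, -1.1, -1.7]
grip_width: 0.318
grip_force: 20.1
avg [0.5099 0.3075 0.0748] sd [0.0002 0.     0.0002] yaw 4.52 grip 27.7 20.1 t 14.97
 to (0.509, 0.3055, 0.0716) shift mm [-1.9 -1.   3.2]
```

```bash
python3 -m handwheel '[[0.02,0,0,0.0027,0,0,0],[0.02,0,0,0,0,0,0]]' 20
python3 -c "
from h import *
avg()"
python3 -m handwheel '[[0.05,0,0,0,0,0,0],[0.05,0,0,0,0,0,0],[0.05,0,0,0,0,0,0],[0.06,0,0,-0.03,0,0,0],[0.06,0,0,-0.05,0,0,0],[0.06,0,0,-0.03,0,0,0],[0.06,-0.04,0,0,0,0,0],[0.06,-0.04,0,0,0,0,0],[0.06,-0.04,0,0,0,0,0],[0.06,-0.04,0,0,0,0,0],[0.06,0,0,0,0,0,0],[0.06,0,0,0,0,0,0]]' 20 >/dev/null
python3 - <<'E'
from h import *
avg((.5351,.0172,.1836),(.5351,.0172,.083))
caps(CAPS+(("ovalT",.5092,.3075,.134),("glassT",.587,.3165,.110)))
E
```

```text
time: 15.28
position: [0.5096, 0.3076, 0.0716]
tool_rot: [2.132, 2.307, 0.003]
ft_force: [-0.7, 1.1, 2.8]
grip_width: 0.32
grip_force: 20.3
avg [0.5096 0.3076 0.0716] sd [0. 0. 0.] yaw 4.53 grip 27.8 20.4 t 15.43
avg [0.5213 0.1488 0.1806] sd [0.     0.0003 0.    ] yaw 4.65 grip 60.0 0.0 t 17.12
 to (0.5351, 0.0172, 0.1836) shift mm [-132.3    3.1   -3. ]
 to (0.5351, 0.0172, 0.083) shift mm [  0.    0.  100.6]
LV 155 [0.5805 0.0958 0.0637] [0.5824 0.0944 0.0627]
ovalT 510 [0.5099 0.3037 0.1334] [0.5098 0.3034 0.1326]
glassT 943 [0.5886 0.3144 0.1099] [0.5885 0.3138 0.1092]
```

```bash
python3 -m handwheel '[[0.06,-0.033,0.0008,0,0,0,0],[0.06,-0.033,0.0008,0,0,0,0],[0.06,-0.033,0.0008,0,0,0,0],[0.06,-0.033,0.0008,0,0,0,0],[0.06,0,0,0.03,0,0,0],[0.06,0,0,0.03,0,0,0],[0.06,0,0,0,0,0,0],[0.06,0,0,0,0,0,0]]' 20 >/dev/null
python3 -c "
from h import *
avg((.5351,.0172,.082))"
```

```text
avg [0.5362 0.0165 0.1221] sd [0.0001 0.     0.0002] yaw 4.54 grip 60.1 0.0 t 18.38
 to (0.5351, 0.0172, 0.082) shift mm [ 0.8 -1.1 40.1]
```

```bash
python3 -m handwheel '[[0.06,0.0008,-0.0011,0.02,0,0,0],[0.06,0,0,0.02,0,0,0],[0.06,0,0,0,0,0,0],[0.06,0,0,0,0,0,0],[0.024,0,0,0,0,0,0],[0.024,0,0,0,0,0,0],[0.024,0,0,0,0,0,0],[0.024,0,0,0,0,0,0],[0.024,0,0,0,0,0,0],[0.024,0,0,0,0,0,0]]' 22
python3 -c "
from h import *
avg()"
```

```text
time: 19.68
position: [0.5344, 0.0169, 0.0809]
tool_rot: [2.132, 2.307, 0.001]
ft_force: [-0.0, -0.8, 0.6]
grip_width: 0.334
grip_force: 22.0
avg [0.5344 0.0169 0.0809] sd [0. 0. 0.] yaw 4.52 grip 29.1 22.0 t 19.82
```

```bash
python3 -m handwheel '[[0.024,0,0,-0.03,0,0,0],[0.024,0,0,-0.05,0,0,0],[0.024,0,0,-0.05,0,0,0],[0.024,0,0,-0.03,0,0,0],[0.024,0.041,-0.011,0,0,0,0],[0.024,0.041,-0.011,0,0,0,0],[0.024,0.041,-0.011,0,0,0,0],[0.024,0.041,-0.011,0,0,0,0],[0.024,0.041,-0.011,0,0,0,0],[0.024,0.041,-0.012,0,0,0,0],[0.024,0.043,-0.013,0,0,0,0],[0.024,0,0,0,0,0,0]]' 22
python3 -m handwheel '[[0.024,0,0,0,0,0,0]]'>/dev/null; python3 -c "
from h import *
avg((.4317,.2987,.2409),(.4317,.2987,.0799))"
```

```text
time: 21.38
position: [0.4281, 0.3025, 0.2393]
tool_rot: [-2.122, -2.314, 0.004]
ft_force: [-0.2, -0.7, -1.9]
grip_width: 0.337
grip_force: 22.0
avg [0.4318 0.2973 0.2403] sd [0.0003 0.0002 0.0002] yaw 4.38 grip 29.7 22.0 t 21.65
 to (0.4317, 0.2987, 0.2409) shift mm [ 1.4 -0.  -0.6]
 to (0.4317, 0.2987, 0.0799) shift mm [1.00e-01 0.00e+00 1.61e+02]
```

```bash
python3 -m handwheel '[[0.024,0.001,0,0.04,0,0,0],[0.024,0,0,0.05,0,0,0],[0.024,0,0,0.04,0,0,0],[0.024,0,0,0.02,0,0,0],[0.024,0,0,0.006,0,0,0],[0.024,0,0,0,0,0,0],[0.024,0,0,0,0,0,0]]' 22
python3 -c "
from h import *
avg((.4317,.2987,.0792))"
```

```text
time: 22.58
position: [0.4324, 0.3002, 0.0861]
tool_rot: [2.132, 2.307, 0.004]
ft_force: [-0.6, 0.4, -1.6]
grip_width: 0.335
grip_force: 22.0
avg [0.4322 0.3002 0.0859] sd [0.0002 0.0001 0.0002] yaw 4.52 grip 29.3 22.0 t 22.73
 to (0.4317, 0.2987, 0.0792) shift mm [-1.5 -0.6  6.7]
```

Lower by the remaining 6.5 mm, release and rise, then check the tray and the large vial.

```bash
python3 -m handwheel '[[0.024,0,0,0.004,0,0,0],[0.024,0,0,0.0023,0,0,0],[0.024,0,0,0,0,0,0],[0.024,0,0,0,0,0,0]]' 22
python3 -c "
from h import *
avg()"
python3 -m handwheel '[[0.05,0,0,0,0,0,0],[0.05,0,0,0,0,0,0],[0.05,0,0,0,0,0,0],[0.06,0,0,-0.03,0,0,0],[0.06,0,0,-0.05,0,0,0],[0.06,0,0,-0.05,0,0,0],[0.06,-0.03,0.02,0,0,0,0],[0.06,-0.04,0.02,0,0,0,0],[0.06,-0.04,0.02,0,0,0,0],[0.06,-0.03,0.02,0,0,0,0],[0.06,0,0,0,0,0,0],[0.06,0,0,0,0,0,0]]' 20 >/dev/null
python3 - <<'E'
from h import *
avg((.582,.0915,.16))
c=(("ovalT",.51,.3092,.134),("glassT",.587,.3165,.110),("roundT",.432,.3,.144),CAPS[3])
caps(c,.025); cv2.imwrite("pics/t2.png",caps(c,.025,"top")[130:270,90:300].repeat(3,0).repeat(3,1))
E
```

```text
time: 23.28
position: [0.4316, 0.2998, 0.0787]
tool_rot: [-2.132, -2.307, -0.001]
ft_force: [0.9, -0.4, 1.5]
grip_width: 0.337
grip_force: 22.0
avg [0.4316 0.2998 0.0787] sd [0. 0. 0.] yaw 4.52 grip 29.6 22.0 t 23.43
avg [0.5215 0.1677 0.2083] sd [0.0001 0.0003 0.    ] yaw 4.66 grip 60.1 0.0 t 25.12
 to (0.582, 0.0915, 0.16) shift mm [-80.9  54.1  48.2]
ovalT 850 [0.5093 0.3108 0.1338] [0.5095 0.3108 0.1336]
glassT 950 [0.5885 0.3176 0.11  ] [0.5886 0.3178 0.1095]
roundT 1056 [0.4335 0.3009 0.1436] [0.4332 0.3009 0.1429]
LV 173 [0.5823 0.0944 0.0639] [0.582  0.0939 0.0629]
LV 62 [0.5806 0.0923 0.0639] [0.5805 0.0928 0.0632]
```

View pics/t2.png

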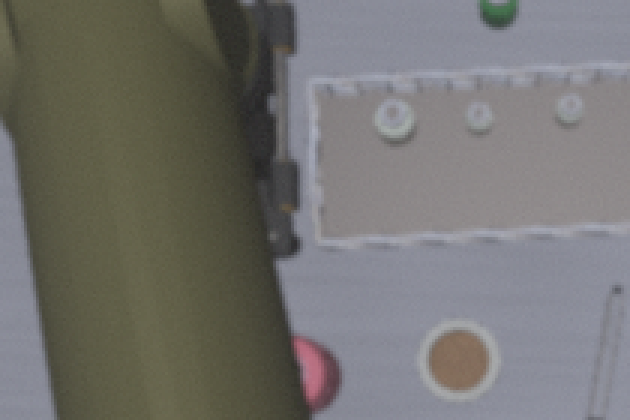

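All three bottles stand on the tray, confirmed by cap heights, and the basket's front row is clear. Now I turn 90° to take the large vial.

```bash
python3 -m handwheel '[[0.05,0,0,0,0,0,10],[0.05,0,0,0,0,0,10],[0.05,0,0,0,0,0,10],[0.05,0,0,0,0,0,10],[0.05,0,0,0,0,0,10],[0.05,0,0,0,0,0,10],[0.05,0,0,0,0,0,10],[0.05,0,0,0,0,0,10],[0.05,0,0,0,0,0,10],[0.05,0.027,0.04,0.02,0,0,0],[0.05,0.027,0.04,0.02,0,0,0],[0.05,0,0,0,0,0,0]]' 15 >/dev/null
python3 -m handwheel '[[0.05,0,0,0,0,0,0]]' >/dev/null
python3 -c "
from h import *
avg((.582,.0915,.10),(.582,.0915,.008));print(np.round(ctrl.get_state()['joint_positions'],2))
caps()"
```

```text
avg [0.5821 0.0925 0.1688] sd [0.     0.0004 0.0002] yaw -85.33 grip 50.1 0.0 t 27.05
 to (0.582, 0.0915, 0.1) shift mm [-0.2  1.1 68.8]
 to (0.582, 0.0915, 0.008) shift mm [-0.1  0.1 92. ]
[-0.83  0.24  0.73  1.66 -0.17  1.31 -1.55]
LV 303 [0.5846 0.0934 0.0641] [0.5844 0.0933 0.0634]
s1 171 [0.5909 0.0244 0.046 ] [0.5908 0.0243 0.045 ]
s2 169 [ 0.5998 -0.0503  0.0459] [ 0.5998 -0.0508  0.0447]
```

```bash
python3 -m handwheel '[[0.05,0,0.0008,0.04,0,0,0],[0.05,0,0,0.04,0,0,0],[0.05,0,0,0.04,0,0,0],[0.05,0,0,0.02,0,0,0],[0.05,0,0,0,0,0,0],[0.05,0,0,0,0,0,0]]' 15
python3 -c "
from h import *
avg((.582,.0917,.008))"
```

```text
time: 27.9
position: [0.5838, 0.0904, 0.0301]
tool_rot: [-3.138, -0.124, -0.004]
ft_force: [-0.3, -0.1, 0.8]
grip_width: 0.58
grip_force: 0.0
avg [0.5839 0.0904 0.0302] sd [0.0001 0.     0.0001] yaw -85.48 grip 50.1 0.0 t 28.05
 to (0.582, 0.0917, 0.008) shift mm [-1.8 -1.4 22.2]
```

```bash
python3 -m handwheel '[[0.05,-0.0018,-0.0014,0.011,0,0,0],[0.05,0,0,0.011,0,0,0],[0.05,0,0,0,0,0,0],[0.05,0,0,0,0,0,0]]' 12
python3 -c "
from h import *
avg((.582,.0917,.008))"
python3 -m handwheel '[[0.017,0,0,0,0,0,0],[0.017,0,0,0,0,0,0],[0.017,0,0,0,0,0,0],[0.017,0,0,0,0,0,0],[0.017,0,0,0,0,0,0],[0.017,0,0,0,0,0,0]]' 12
python3 -c "
from h import *
avg((.582,.0917,.09))"
```

```text
time: 28.6
position: [0.5805, 0.0912, 0.0063]
tool_rot: [3.139, 0.124, -0.0]
ft_force: [-0.7, -0.2, 0.8]
grip_width: 0.573
grip_force: 0.0
avg [0.5807 0.0913 0.0066] sd [0.0001 0.0001 0.0002] yaw -85.49 grip 50.3 0.0 t 28.75
 to (0.582, 0.0917, 0.008) shift mm [ 1.3 -0.3 -1.4]
time: 29.55
position: [0.5806, 0.0915, 0.0066]
tool_rot: [-3.139, -0.124, -0.0]
ft_force: [-1.2, 0.2, 0.8]
grip_width: 0.355
grip_force: 12.0
avg [0.5806 0.0915 0.0066] sd [0. 0. 0.] yaw -85.48 grip 30.6 12.0 t 29.7
 to (0.582, 0.0917, 0.09) shift mm [  1.4  -0.1 -83.4]
```

Gripped at 30.6 mm, so only the tips are on the vial's body. I open, go 12 mm lower for a full body grip, and close again.

```bash
python3 -m handwheel '[[0.05,0,0,0,0,0,0],[0.05,0,0,0,0,0,0],[0.05,0,0,0,0,0,0],[0.05,0.0014,0,0.006,0,0,0],[0.05,0,0,0.006,0,0,0],[0.05,0,0,0,0,0,0],[0.026,0,0,0,0,0,0],[0.026,0,0,0,0,0,0],[0.026,0,0,0,0,0,0],[0.026,0,0,0,0,0,0],[0.026,0,0,0,0,0,0]]' 12
python3 -m handwheel '[[0.026,0,0,0,0,0,0]]' >/dev/null
python3 -c "
from h import *
avg()"
```

```text
time: 31.12
position: [0.5821, 0.0916, -0.0054]
tool_rot: [-3.139, -0.124, -0.0]
ft_force: [0.7, 1.0, 1.0]
grip_width: 0.362
grip_force: 12.0
avg [ 0.5821  0.0916 -0.0054] sd [0. 0. 0.] yaw -85.48 grip 31.6 12.0 t 31.4
```

```bash
python3 -m handwheel '[[0.026,0,0,-0.02,0,0,0],[0.026,0,0,-0.04,0,0,0],[0.026,0,0,-0.03,0,0,0],[0.026,-0.01,0.036,0,0,0,0],[0.026,-0.01,0.036,0,0,0,0],[0.026,-0.01,0.036,0,0,0,0],[0.026,-0.01,0.036,0,0,0,0],[0.026,-0.01,0.036,0,0,0,0],[0.026,-0.01,0.036,0,0,0,0],[0.026,-0.01,0.036,0,0,0,0],[0.026,-0.01,0.036,0,0,0,0],[0.026,-0.01,0.036,0,0,0,0]]' 12
python3 -m handwheel '[[0.026,-0.01,0.036,0,0,0,0],[0.026,-0.01,0.036,0,0,0,0],[0.026,0,0.01,0,0,0,0],[0.026,0,0,0,0,0,0],[0.026,0,0,0,0,0,0]]' >/dev/null
python3 -c "
from h import *
avg((.4955,-.3305,.08),(.4955,-.3305,-.0084))"
```

```text
time: 32.95
position: [0.5176, -0.2399, 0.0857]
tool_rot: [-3.139, -0.124, -0.002]
ft_force: [0.2, -0.3, -0.3]
grip_width: 0.364
grip_force: 12.0
avg [ 0.505  -0.3201  0.0844] sd [0.0001 0.0001 0.    ] yaw -85.35 grip 31.2 12.0 t 33.73
 to (0.4955, -0.3305, 0.08) shift mm [-10.3   9.6   4.4]
 to (0.4955, -0.3305, -0.0084) shift mm [-0.   0.1 88.4]
```

```bash
python3 -m handwheel '[[0.026,-0.0103,0.0096,0.0,0,0,0],[0.026,0,0,0.03,0,0,0],[0.026,0,0,0.03,0,0,0],[0.026,0,0,0.02,0,0,0],[0.026,0,0,0,0,0,0],[0.026,0,0,0,0,0,0]]' 12 >/dev/null
python3 - <<'E'
from h import *
avg((.4955,-.3305,-.0082))
im=caps((("LV",.4955,-.3305,.075),),cam="top"); im=im[150:260,340:430]; cv2.imwrite("pics/t3.png",cv2.resize(im,None,fx=4,fy=4))
E
```

```text
avg [ 0.4955 -0.333   0.0056] sd [0.0002 0.0001 0.0001] yaw -85.48 grip 31.3 12.0 t 34.67
 to (0.4955, -0.3305, -0.0082) shift mm [ 0.2 -2.5 13.8]
```

View pics/t3.png

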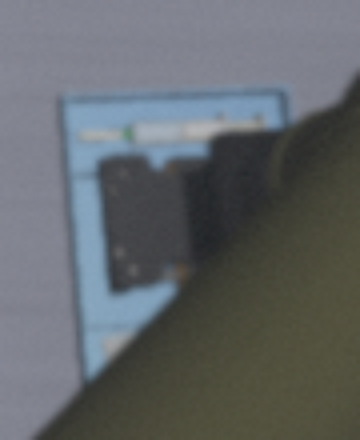

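The gripper sits over the wide compartment, between the syringe lane and the sachets. Lower the last 13.5 mm and release.

```bash
python3 -m handwheel '[[0.026,0,-0.0025,0.008,0,0,0],[0.026,0,0,0.005,0,0,0],[0.026,0,0,0,0,0,0],[0.026,0,0,0,0,0,0]]' 12
python3 -c "
from h import *
avg((.4955,-.3305,-.0084))"
```

```text
time: 35.28
position: [0.4943, -0.3297, -0.0089]
tool_rot: [-3.139, -0.124, 0.001]
ft_force: [-0.1, -0.2, -0.3]
grip_width: 0.36
grip_force: 12.0
avg [ 0.4944 -0.3298 -0.0088] sd [0.     0.     0.0001] yaw -85.48 grip 31.4 12.0 t 35.42
 to (0.4955, -0.3305, -0.0084) shift mm [ 1.1  0.8 -0.4]
```

```bash
python3 -m handwheel '[[0.045,0,0,0,0,0,0],[0.045,0,0,0,0,0,0],[0.045,0,0,0,0,0,0],[0.045,0,0,-0.03,0,0,0],[0.045,0,0,-0.05,0,0,0],[0.045,0,0,-0.05,0,0,0],[0.06,0,0,-0.05,0,0,0],[0.06,0,0,0,0,0,-10],[0.06,0,0,0,0,0,-10],[0.06,0,0,0,0,0,-10],[0.06,0,0,0,0,0,-10],[0.06,0,0,0,0,0,-10]]' 20 >/dev/null
python3 -m handwheel '[[0.06,0,0,0,0,0,-10],[0.06,0,0,0,0,0,-10],[0.06,0,0,0,0,0,-10],[0.06,0,0,0,0,0,-10],[0.06,0.04,0,0,0,0,0],[0.06,0.04,0,0,0,0,0],[0.06,0.04,0,0,0,0,0],[0.06,0.04,0,0,0,0,0],[0.06,0.04,0,0,0,0,0],[0.06,0.04,0,0,0,0,0],[0.06,0,0,0,0,0,0]]' >/dev/null
python3 - <<'E'
from h import *
avg((.4316,.2998,.17))
im=caps((("LV",.495,-.33,.061),),.03,cam="top"); cv2.imwrite("pics/t4.png",cv2.resize(im[150:260,230:430],None,fx=3,fy=3))
im=caps((("LV",.495,-.33,.061),),.03,cam="scene")
E
```

```text
avg [ 0.4756 -0.0898  0.1716] sd [0.     0.0018 0.0001] yaw 4.44 grip 59.6 0.0 t 38.5
 to (0.4316, 0.2998, 0.17) shift mm [391.8 -13.7   1.4]
LV 65 [ 0.4937 -0.3291  0.0612] [ 0.4938 -0.3288  0.0613]
LV 43 [ 0.5003 -0.3278  0.0587] [ 0.4997 -0.329   0.0586]
```

View pics/t4.png

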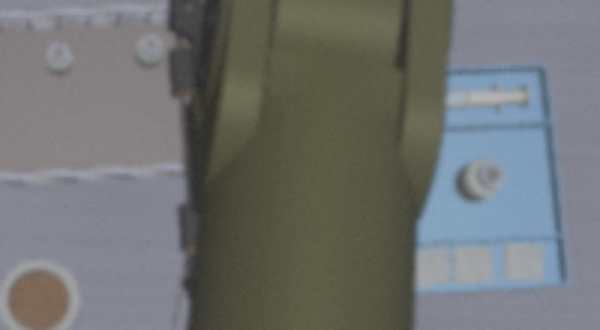

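The vial stands upright in the middle of the wide compartment: (.4937,-.3291) measured, centre (.494,-.331) by the same camera. Now the bottles go back, starting with the round one.

```bash
python3 -m handwheel '[[0.06,0.039,-0.001,0,0,0,0],[0.06,0.039,-0.001,0,0,0,0],[0.06,0.039,-0.001,0,0,0,0],[0.06,0.039,-0.001,0,0,0,0],[0.06,0.039,-0.001,0,0,0,0],[0.06,0.039,-0.001,0,0,0,0],[0.06,0.039,-0.001,0,0,0,0],[0.06,0.039,-0.001,0,0,0,0],[0.06,0.039,-0.002,0,0,0,0],[0.06,0.039,-0.002,0,0,0,0],[0.06,0,0,0,0,0,0],[0.06,0,0,0,0,0,0]]' 22 >/dev/null
python3 -c "
from h import *
avg((.4316,.2998,.17),(.4316,.2998,.0787))
caps((('ovalT',.51,.3092,.134),('glassT',.587,.3165,.110),('roundT',.432,.3,.144)),.025)"
```

```text
avg [0.4337 0.2957 0.1714] sd [0.0001 0.0002 0.0001] yaw 4.37 grip 59.9 0.0 t 40.3
 to (0.4316, 0.2998, 0.17) shift mm [ 4.2 -1.8  1.4]
 to (0.4316, 0.2998, 0.0787) shift mm [ 0.  -0.  91.3]
ovalT 784 [0.5081 0.3118 0.1338] [0.5083 0.3117 0.1328]
glassT 861 [0.5873 0.3188 0.11  ] [0.5878 0.3188 0.109 ]
roundT 967 [0.4324 0.302  0.1439] [0.4324 0.3017 0.1436]
```

```bash
python3 -m handwheel '[[0.06,0.003,-0.0018,0.02,0,0,0],[0.06,0,0,0.03,0,0,0],[0.06,0,0,0.03,0,0,0],[0.06,0,0,0.01,0,0,0],[0.06,0,0,0,0,0,0],[0.06,0,0,0,0,0,0]]' 22 >/dev/null
python3 -c "
from h import *
avg((.4316,.2998,.0787))"
```

```text
avg [0.4318 0.3007 0.0828] sd [0.0001 0.     0.0001] yaw 4.52 grip 60.2 0.0 t 41.3
 to (0.4316, 0.2998, 0.0787) shift mm [-0.9 -0.2  4.1]
```

```bash
python3 -m handwheel '[[0.06,-0.0009,0,0.003,0,0,0],[0.06,0,0,0,0,0,0],[0.024,0,0,0,0,0,0],[0.024,0,0,0,0,0,0],[0.024,0,0,0,0,0,0],[0.024,0,0,0,0,0,0],[0.024,0,0,0,0,0,0],[0.024,0,0,0,0,0,0]]' 22
python3 -c "
from h import *
avg()"
```

```text
time: 42.35
position: [0.4312, 0.2993, 0.0785]
tool_rot: [2.132, 2.307, 0.001]
ft_force: [1.1, 0.0, -0.1]
grip_width: 0.338
grip_force: 22.0
avg [0.4312 0.2993 0.0785] sd [0. 0. 0.] yaw 4.52 grip 29.2 22.0 t 42.5
```

```bash
python3 -m handwheel '[[0.024,0,0,-0.03,0,0,0],[0.024,0,0,-0.05,0,0,0],[0.024,0,0,-0.05,0,0,0],[0.024,0,0,-0.03,0,0,0],[0.024,-0.041,0.0116,0,0,0,0],[0.024,-0.041,0.0116,0,0,0,0],[0.024,-0.041,0.0116,0,0,0,0],[0.024,-0.041,0.0116,0,0,0,0],[0.024,-0.041,0.0116,0,0,0,0],[0.024,-0.041,0.0116,0,0,0,0],[0.024,-0.041,0.0116,0,0,0,0],[0.024,0,0,0,0,0,0]]' 22 >/dev/null
python3 -m handwheel '[[0.024,0,0,0,0,0,0]]'>/dev/null; python3 -c "
from h import *
avg((.535,.0164,.238),(.535,.0164,.0805))"
```

```text
avg [0.534  0.0208 0.238 ] sd [0.0001 0.0003 0.0001] yaw 4.65 grip 29.1 22.0 t 44.33
 to (0.535, 0.0164, 0.238) shift mm [-4.4  0.6  0. ]
 to (0.535, 0.0164, 0.0805) shift mm [-1.000e-01  1.000e-01  1.575e+02]
```

```bash
python3 -m handwheel '[[0.024,-0.0044,0.0006,0.03,0,0,0],[0.024,0,0,0.05,0,0,0],[0.024,0,0,0.04,0,0,0],[0.024,0,0,0.02,0,0,0],[0.024,0,0,0,0,0,0],[0.024,0,0,0,0,0,0]]' 22 >/dev/null
python3 -c "
from h import *
avg((.535,.0164,.0805))"
```

```text
avg [0.5366 0.0156 0.0999] sd [0.0001 0.0001 0.0001] yaw 4.53 grip 29.3 22.0 t 45.27
 to (0.535, 0.0164, 0.0805) shift mm [ 0.9 -1.5 19.4]
```

```bash
python3 -m handwheel '[[0.024,0.0009,-0.0015,0.01,0,0,0],[0.024,0,0,0.005,0,0,0],[0.024,0,0,0,0,0,0],[0.024,0,0,0,0,0,0]]' 22 >/dev/null
python3 -c "
from h import *
avg((.535,.0164,.0805))"
```

```text
avg [0.5341 0.0159 0.0836] sd [0.     0.     0.0001] yaw 4.52 grip 29.3 22.0 t 45.98
 to (0.535, 0.0164, 0.0805) shift mm [0.4 0.9 3.1]
```

```bash
python3 -m handwheel '[[0.024,0.0004,0.0006,0.0025,0,0,0],[0.024,0,0,0,0,0,0],[0.024,0,0,0,0,0,0]]' 22
python3 -c "
from h import *
avg((.535,.0164,.0805))"
```

```text
time: 46.4
position: [0.5345, 0.0164, 0.0809]
tool_rot: [-2.132, -2.307, -0.0]
ft_force: [0.7, -0.1, -1.7]
grip_width: 0.34
grip_force: 22.0
avg [0.5345 0.0164 0.081 ] sd [0. 0. 0.] yaw 4.52 grip 29.5 22.0 t 46.55
 to (0.535, 0.0164, 0.0805) shift mm [-0.   0.5  0.5]
```

```bash
python3 -m handwheel '[[0.05,0,0,0.0003,0,0,0],[0.05,0,0,0,0,0,0],[0.05,0,0,0,0,0,0],[0.06,0,0,-0.04,0,0,0],[0.06,0,0,-0.05,0,0,0],[0.06,0,0,-0.02,0,0,0],[0.06,0.04,0,0,0,0,0],[0.06,0.04,0,0,0,0,0],[0.06,0.04,0,0,0,0,0],[0.06,0.04,0,0,0,0,0],[0.06,0,0,0,0,0,0],[0.06,0,0,0,0,0,0]]' 20 >/dev/null
python3 -c "
from h import *
avg((.509,.3090,.18))
caps(CAPS+(('ovalT',.51,.3092,.134),('glassT',.587,.3165,.110)),.025)"
```

```text
avg [0.5222 0.1745 0.1907] sd [0.0001 0.0003 0.0001] yaw 4.38 grip 59.9 0.0 t 48.25
 to (0.509, 0.309, 0.18) shift mm [135.1  -2.9  10.7]
ovalT 979 [0.5093 0.3108 0.1337] [0.5094 0.3108 0.1334]
glassT 1055 [0.5885 0.3178 0.11  ] [0.5885 0.3177 0.1095]
```

```bash
python3 -m handwheel '[[0.06,0.034,-0.001,0,0,0,0],[0.06,0.034,-0.001,0,0,0,0],[0.06,0.034,-0.001,0,0,0,0],[0.06,0.034,-0.001,0,0,0,0],[0.06,0,0,0.05,0,0,0],[0.06,0,0,0.05,0,0,0],[0.06,0,0,0,0,0,0],[0.06,0,0,0,0,0,0]]' 20 >/dev/null
python3 -c "
from h import *
avg((.5083,.3096,.0725))"
```

```text
avg [0.5089 0.3119 0.0933] sd [0.0002 0.0002 0.0004] yaw 4.49 grip 59.8 0.0 t 49.5
 to (0.5083, 0.3096, 0.0725) shift mm [-2.3 -0.8 20.8]
```

```bash
python3 -m handwheel '[[0.06,-0.0023,-0.0008,0.01,0,0,0],[0.06,0,0,0.01,0,0,0],[0.06,0,0,0,0,0,0],[0.06,0,0,0,0,0,0],[0.02,0,0,0,0,0,0],[0.02,0,0,0,0,0,0],[0.02,0,0,0,0,0,0],[0.02,0,0,0,0,0,0],[0.02,0,0,0,0,0,0],[0.02,0,0,0,0,0,0]]' 20
python3 -c "
from h import *
avg()"
```

```text
time: 50.8
position: [0.5073, 0.309, 0.0712]
tool_rot: [2.132, 2.307, 0.002]
ft_force: [0.8, 0.4, 2.8]
grip_width: 0.316
grip_force: 22.7
avg [0.5073 0.309  0.0712] sd [0. 0. 0.] yaw 4.51 grip 27.6 22.8 t 50.95
```

```bash
python3 -m handwheel '[[0.02,0,0,-0.03,0,0,0],[0.02,0,0,-0.05,0,0,0],[0.02,0,0,-0.02,0,0,0],[0.02,-0.037,0.0007,0,0,0,0],[0.02,-0.037,0.0007,0,0,0,0],[0.02,-0.037,0.0007,0,0,0,0],[0.02,-0.037,0.0007,0,0,0,0],[0.02,-0.037,0.0007,0,0,0,0],[0.02,-0.035,0.0007,0,0,0,0],[0.02,0,0,0,0,0,0],[0.02,0,0,0,0,0,0]]' 20 >/dev/null
python3 -c "
from h import *
avg((.529,.0878,.17),(.529,.0878,.0732))"
```

```text
avg [0.5272 0.091  0.1699] sd [0.0002 0.0003 0.0002] yaw 4.65 grip 27.5 21.1 t 52.52
 to (0.529, 0.0878, 0.17) shift mm [-3.4  1.6 -0.1]
 to (0.529, 0.0878, 0.0732) shift mm [-0.   0.1 96.8]
```

```bash
python3 -m handwheel '[[0.02,-0.0030,0.0012,0,0,0,0],[0.02,0,0,0.02,0,0,0],[0.02,0,0,0.02,0,0,0],[0.02,0,0,0,0,0,0],[0.02,0,0,0,0,0,0]]' 20 >/dev/null
python3 -c "
from h import *
avg((.529,.0878,.0732))"
```

```text
avg [0.5302 0.0871 0.1317] sd [0.0001 0.     0.0001] yaw 4.52 grip 27.6 21.1 t 53.35
 to (0.529, 0.0878, 0.0732) shift mm [ 0.8 -1.3 58.5]
```

```bash
python3 -m handwheel '[[0.02,0.0008,-0.001,0.015,0,0,0],[0.02,0,0,0.02,0,0,0],[0.02,0,0,0.015,0,0,0],[0.02,0,0,0.003,0,0,0],[0.02,0,0,0,0,0,0],[0.02,0,0,0,0,0,0]]' 20 
python3 -c "
from h import *
avg((.529,.0878,.0732))"
```

```text
time: 54.15
position: [0.5291, 0.0878, 0.0784]
tool_rot: [2.132, 2.307, 0.002]
ft_force: [0.0, 0.5, -1.9]
grip_width: 0.318
grip_force: 21.1
avg [0.529  0.0878 0.0784] sd [0.0001 0.     0.0001] yaw 4.52 grip 27.7 21.1 t 54.3
 to (0.529, 0.0878, 0.0732) shift mm [ 0.  -0.   5.2]
```

```bash
python3 -m handwheel '[[0.02,0,0,0.003,0,0,0],[0.02,0,0,0.0015,0,0,0],[0.02,0,0,0,0,0,0],[0.02,0,0,0,0,0,0]]' 20
python3 -c "
from h import *
avg()"
```

```text
time: 54.85
position: [0.5286, 0.0879, 0.0735]
tool_rot: [-2.132, -2.307, -0.001]
ft_force: [-2.0, 1.3, 2.1]
grip_width: 0.319
grip_force: 21.3
avg [0.5286 0.0879 0.0735] sd [0. 0. 0.] yaw 4.53 grip 27.7 21.4 t 55.0
```

```bash
python3 -m handwheel '[[0.05,0,0,0,0,0,0],[0.05,0,0,0,0,0,0],[0.05,0,0,0,0,0,0],[0.06,0,0,-0.03,0,0,0],[0.06,0,0,-0.05,0,0,0],[0.06,0,0,-0.02,0,0,0],[0.06,0.04,0.02,0,0,0,0],[0.06,0.04,0.02,0,0,0,0],[0.06,0.04,0.02,0,0,0,0],[0.06,0.03,0.01,0,0,0,0],[0.06,0,0,0,0,0,0],[0.06,0,0,0,0,0,0]]' 20 >/dev/null
python3 -c "
from h import *
avg((.587,.3166,.17),(.587,.3166,.0535))
caps((('glassT',.587,.3165,.110),),.025)"
```

```text
avg [0.5866 0.241  0.1731] sd [0.0001 0.0002 0.0002] yaw 4.39 grip 60.2 0.0 t 56.7
 to (0.587, 0.3166, 0.17) shift mm [75.4  6.2  3.1]
 to (0.587, 0.3166, 0.0535) shift mm [  0.   -0.  116.5]
glassT 1039 [0.5889 0.3185 0.1101] [0.589  0.3184 0.1101]
```

```bash
python3 -m handwheel '[[0.06,0.037,-0.001,0,0,0,0],[0.06,0.037,-0.001,0,0,0,0],[0.06,0,0,0.05,0,0,0],[0.06,0,0,0.045,0,0,0],[0.06,0,0,0,0,0,0],[0.06,0,0,0,0,0,0]]' 20 >/dev/null
python3 -c "
from h import *
avg((.587,.3166,.0535))"
```

```text
avg [0.5802 0.3168 0.0809] sd [0.0002 0.0002 0.0004] yaw 4.49 grip 59.9 0.0 t 57.7
 to (0.587, 0.3166, 0.0535) shift mm [-0.8  6.6 27.4]
```

```bash
python3 -m handwheel '[[0.06,0,0.006,0,0,0,0],[0.06,0,0,0,0,0,0],[0.06,0,0,0.012,0,0,0],[0.06,0,0,0.014,0,0,0],[0.06,0,0,0,0,0,0],[0.06,0,0,0,0,0,0]]' 20 >/dev/null
python3 -c "
from h import *
avg((.587,.3166,.0535))"
python3 -m handwheel '[[0.024,0,0,0,0,0,0],[0.024,0,0,0,0,0,0],[0.024,0,0,0,0,0,0],[0.024,0,0,0,0,0,0],[0.024,0,0,0,0,0,0],[0.024,0,0,0,0,0,0]]' 20
python3 -c "
from h import *
avg()"
```

```text
avg [0.5848 0.3169 0.0524] sd [0.0002 0.0001 0.0003] yaw 4.52 grip 59.9 0.0 t 58.65
 to (0.587, 0.3166, 0.0535) shift mm [-0.5  2.2 -1.1]
time: 59.45
position: [0.5849, 0.3168, 0.0524]
tool_rot: [2.132, 2.307, 0.001]
ft_force: [0.6, 0.6, 0.4]
grip_width: 0.359
grip_force: 20.0
avg [0.5849 0.3168 0.0524] sd [0. 0. 0.] yaw 4.52 grip 31.2 20.0 t 59.6
```

```bash
python3 -m handwheel '[[0.024,0,0,-0.03,0,0,0],[0.024,0,0,-0.05,0,0,0],[0.024,0,0,-0.05,0,0,0],[0.024,0,0,-0.04,0,0,0],[0.024,-0.045,-0.009,0,0,0,0],[0.024,-0.045,-0.009,0,0,0,0],[0.024,-0.045,-0.009,0,0,0,0],[0.024,-0.045,-0.009,0,0,0,0],[0.024,-0.045,-0.009,0,0,0,0],[0.024,-0.045,-0.009,0,0,0,0],[0.024,-0.045,-0.009,0,0,0,0],[0.024,-0.045,-0.009,0,0,0,0]]' 20 >/dev/null
python3 -m handwheel '[[0.024,0,0,0,0,0,0],[0.024,0,0,0,0,0,0]]'>/dev/null; python3 -c "
from h import *
avg((.5405,-.0551,.22),(.5405,-.0551,.0544))"
```

```text
avg [ 0.5409 -0.0463  0.2217] sd [0.0002 0.0004 0.    ] yaw 4.67 grip 31.1 20.0 t 61.55
 to (0.5405, -0.0551, 0.22) shift mm [-8.8 -1.1  1.7]
 to (0.5405, -0.0551, 0.0544) shift mm [-1.000e-01  1.000e-01  1.656e+02]
```

```bash
python3 -m handwheel '[[0.024,-0.008,-0.001,0,0,0,0],[0.024,0,0,0.03,0,0,0],[0.024,0,0,0.04,0,0,0],[0.024,0,0,0.02,0,0,0],[0.024,0,0,0,0,0,0],[0.024,0,0,0,0,0,0]]' 20 >/dev/null
python3 -c "
from h import *
avg((.5405,-.0551,.0544))"
```

```text
avg [ 0.5418 -0.056   0.1335] sd [0.0001 0.0001 0.0001] yaw 4.52 grip 31.3 20.0 t 62.5
 to (0.5405, -0.0551, 0.0544) shift mm [ 1.  -1.4 79.1]
```

```bash
python3 -m handwheel '[[0.024,0.001,-0.0012,0.02,0,0,0],[0.024,0,0,0.03,0,0,0],[0.024,0,0,0.02,0,0,0],[0.024,0,0,0.004,0,0,0],[0.024,0,0,0,0,0,0],[0.024,0,0,0,0,0,0]]' 20
python3 -c "
from h import *
avg((.5405,-.0551,.0544))"
```

```text
time: 63.3
position: [0.5406, -0.055, 0.0594]
tool_rot: [2.131, 2.306, 0.003]
ft_force: [-0.2, -0.1, -2.4]
grip_width: 0.362
grip_force: 20.0
avg [ 0.5404 -0.0549  0.0592] sd [0.0002 0.     0.0002] yaw 4.52 grip 30.9 20.0 t 63.45
 to (0.5405, -0.0551, 0.0544) shift mm [-0.2  0.1  4.8]
```

Lower 4.5 mm, release, rise, and retreat to the original wrist viewpoint for a like-for-like comparison.

```bash
python3 -m handwheel '[[0.024,0,0,0.003,0,0,0],[0.024,0,0,0.0014,0,0,0],[0.024,0,0,0,0,0,0],[0.024,0,0,0,0,0,0],[0.05,0,0,0,0,0,0],[0.05,0,0,0,0,0,0],[0.05,0,0,0,0,0,0],[0.06,0,0,-0.03,0,0,0],[0.06,0,0,-0.05,0,0,0],[0.06,0.007,0,-0.05,0,0,0],[0.06,0,0,0,0,0,0],[0.06,0,0,0,0,0,0]]' 20
python3 - <<'E'
from h import *
avg()
im=caps(); cv2.imwrite("pics/w9.png",im)
E
```

```text
time: 65.0
position: [0.5386, -0.0479, 0.1832]
tool_rot: [-2.132, -2.307, 0.0]
ft_force: [-0.3, -0.4, -0.1]
grip_width: 0.688
grip_force: 0.0
avg [ 0.5381 -0.048   0.1825] sd [0.0003 0.0001 0.0005] yaw 4.51 grip 60.0 0.0 t 65.15
oval 1075 [0.5281 0.0898 0.1357] [0.5281 0.0899 0.1354]
round 1097 [0.5352 0.0185 0.1459] [0.5352 0.0185 0.1458]
glass 796 [ 0.5427 -0.0529  0.1122] [ 0.5428 -0.0533  0.1115]
s1 184 [0.5904 0.024  0.046 ] [0.5904 0.024  0.0454]
s2 156 [ 0.599  -0.0515  0.046 ] [ 0.5993 -0.0518  0.0452]
```

View pics/w9.png

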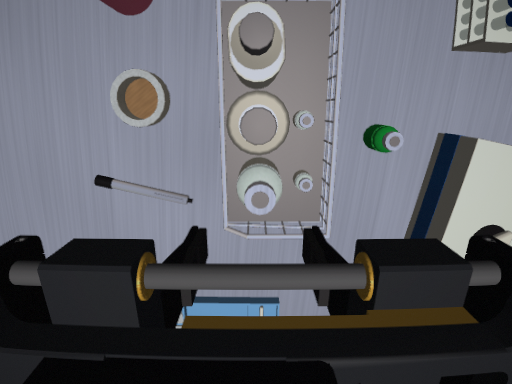

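Everything is back within about 3 mm of its start: oval −2.7 mm in x, round −1.6 mm, glass about 1 mm. The small vials haven't moved, and the oval bottle at (256,42) is turned as before. Handing in.

```bash
python3 -c "
from h import *
caps((('LV',.495,-.33,.061),),.03,cam='top')
print(ctrl.close_job())"
```

```text
Traceback (most recent call last):
  File "h.py", line 22, in caps
    c=ctrl.camera_info(cam); im,d=ctrl.get_image(cam); X,u,v=cloud(c,d)
                                  ~~~~~~~~~~~~~~^^^^^
ValueError: 200 camera calls are used up
```

```bash
python3 -c "
from bench import ctrl
print(ctrl.close_job())"
```

```text
the job is handed in; nothing more can be done
None
```

The job is handed in at about 65 s: the large vial stands upright mid-compartment in the blue tray (last seen at 38.5 s, since the camera calls ran out before a final look). All three bottles are back upright within about 3 mm of where they stood, the oval one turned as it was, and the small vials did not move.

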